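# Clear the die bench: column of cases, mallet in the drawer, drawer home

## Task

Clear the bench for the night: stack every closed metal case, those lying on the bench and those in the open drawer, squarely one on another in a single column on the bright steel slab, lids up, lined up with the slab and the deep cases below the flat ones. Lay the mallet in the open drawer and then push the drawer fully home, past its catch. Leave the hammer and the cutting die where they are.

Things in the scene. Friction and masses are not known exactly. Their poses are not given: they have to be found in the camera images.
- deep_case1: closed sheet-metal case with a grey lid, 50 mm high, 96 mm long (its x) by 68 mm wide (its y), flat top and underside, 0.25 to 0.6 kg; origin at the centre of its underside, z up; deep case, starts on the bench; may be absent
- deep_case2: closed sheet-metal case with a grey lid, 50 mm high, 96 mm long (its x) by 68 mm wide (its y), flat top and underside, 0.25 to 0.6 kg; origin at the centre of its underside, z up; deep case, starts in the drawer; may be absent
- flat_case1: closed sheet-metal case with a grey lid, 34 mm high, 96 mm long (its x) by 68 mm wide (its y), flat top and underside, 0.25 to 0.6 kg; origin at the centre of its underside, z up; flat case, starts on the bench; may be absent
- flat_case2: closed sheet-metal case with a grey lid, 34 mm high, 96 mm long (its x) by 68 mm wide (its y), flat top and underside, 0.25 to 0.6 kg; origin at the centre of its underside, z up; flat case, starts on the bench; may be absent
- flat_case3: closed sheet-metal case with a grey lid, 34 mm high, 96 mm long (its x) by 68 mm wide (its y), flat top and underside, 0.25 to 0.6 kg; origin at the centre of its underside, z up; flat case, starts in the drawer; may be absent
- flat_case4: closed sheet-metal case with a grey lid, 34 mm high, 96 mm long (its x) by 68 mm wide (its y), flat top and underside, 0.25 to 0.6 kg; origin at the centre of its underside, z up; flat case, starts on the bench beyond the slab, lying crosswise; may be absent
- slab_top (a point): centre of the top face of the fixed bright steel slab on the bench, 120 mm (its x) by 84 mm (its y), top 12 mm above the bench; the column of cases stands here, long sides along the slab's long sides
- mallet: mallet lying on its side: head a cylinder 44 mm across and 75 mm long (along the mallet's y), centred 35 mm from the origin to -x; wooden handle 26 mm thick along +x, ending 133 mm from the origin; 0.3 kg. Origin under the balance point, at the level of the underside
- mallet_grip (a point): point on the axis of the mallet's handle, 20 mm from the balance point to +x and 19 mm above the underside: a good place to grip across the handle
- drawer (a joint): opening of the drawer in m: 0 fully home, about 0.17 at the start, 0.18 at most. It slides with about 1 N of friction; over the last 16 mm a sprung catch resists with about 5 N, then pulls the drawer in over the last 8 mm
- drawer_floor (a point): point on the drawer's inner floor, midway across, about the middle of the part that stands open; 22 mm above the bench; x points into the cabinet (drawer opens to -x), y along the drawer's width, z up. The inside runs from x -77 to +137 mm and y -124 to +124 mm; side walls 46 mm high; front panel from x -98 to -83 mm, 57 mm above this floor.
- drawer_handle (a point): middle of the drawer's bar handle, a level bar along the drawer's y, 120 mm long, 35 mm in front of the drawer's front face, about 52 mm above the bench
- cab_front (a point): middle of the front edge of the top of the fixed low cabinet that holds the drawer; the top is 90 mm above the bench, 245 mm deep (to this point's +x) and 290 mm wide (its y). The cabinet covers the part of the drawer that lies within it, with 56 mm clear height over the drawer floor; at an opening of 0.17 the part with x above 87 mm in drawer_floor's frame is covered
- hammer: bystander: hammer with wooden handle, 260 mm, lying to the left of the cabinet; leave alone
- die: bystander: black strip-steel cutting die, a rectangular outline 114 by 90 mm, 32 mm high, lying at the far right, beyond the cases; leave alone

How it is judged:
On the way:
1. the mallet lies in the drawer while it is still open (x of mallet in the frame of drawer_floor between -0.07 and 0.13 m and y of mallet in the frame of drawer_floor between -0.12 and 0.12 m and z of mallet in the frame of drawer_floor between -0.015 and 0.02 m and value of joint drawer above 0.1 m), for 0.2 s.
At the end, for the whole second after the job is handed in: every present case lies flat (within 0.06 rad) and at rest in one column on the slab, each centred within 10 mm of the slab's centre and lined up with it within 0.1 rad, every flat case above every deep case; the mallet lies on the drawer's floor; the drawer is home (open less than 3 mm) (horizontal distance between each of deep_case1, deep_case2, flat_case1, flat_case2, flat_case3, flat_case4 and slab_top below 0.01 m and angle between the x axis of each of deep_case1, deep_case2, flat_case1, flat_case2, flat_case3, flat_case4 and the x axis of slab_top, either way round below 0.1 rad and angle between each of deep_case1, deep_case2, flat_case1, flat_case2, flat_case3, flat_case4's own z axis and vertical below 0.06 rad and linear speed of each of deep_case1, deep_case2, flat_case1, flat_case2, flat_case3, flat_case4, mallet below 0.02 m/s and z of each of flat_case1, flat_case2, flat_case3, flat_case4 in the frame of deep_case1 above 0.02 m and z of each of flat_case1, flat_case2, flat_case3, flat_case4 in the frame of deep_case2 above 0.02 m and x of mallet in the frame of drawer_floor between -0.07 and 0.13 m and y of mallet in the frame of drawer_floor between -0.12 and 0.12 m and z of mallet in the frame of drawer_floor between -0.015 and 0.02 m and value of joint drawer below 0.003 m); the robot touches nothing.
It fails at once if the hammer is disturbed (moved more than 30 mm) (distance of hammer from where it was at the start of the episode above 0.03 m).
It fails at once if the die is disturbed (moved more than 30 mm) (distance of die from where it was at the start of the episode above 0.03 m).
Of deep_case1, deep_case2, flat_case1, flat_case2, flat_case3, flat_case4 only 4 to 6 are there at a start; the rules pass over those that are not, and their reading is None.
At some moment in a run one of mallet may be knocked a few centimetres aside while the robot is not near it.
Once in a run the grip may slacken for a moment while it holds something.
It also fails if it takes over 208 s, if anything falls off the work surface, if the arm or the gripper's body presses on something with over 40 N, if the wrist force passes 120 N, or if a joint passes its speed limit or range.

## Robot

A 6-joint arm with a two-finger parallel gripper is mounted at the origin on the work surface. World frame = base frame: x ahead of the robot, y to its left, z up, the work surface at z = 0. Lengths are in m, angles in rad, forces in N, time in s.
With the tool pointing down it reaches from about 0.35 to 0.95 m from the base axis. Payload 17.4 kg.
Tool frame: the origin (TCP) lies at the very end of the fingers, on their centre line; the grasp point (between the pads) lies 19 mm behind it; z points along the fingers, y is the line along which they close (so a half turn about z gives the same grasp; the last joint's range is limited). The gripper opens to 93 mm and grips with 3 to 60 N. Pads are 15 mm wide; open, the fingers measure 128 mm over their backs; the gripper's body (75 mm by 188 mm) begins 65 mm behind the grasp point.
Start: joints at [-1.339, 0.116, 1.442, -0, 1.584, -0.038], TCP at [0.18, -0.651, 0.219] pointing down, gripper open.
Joint ranges: [-2.83, 2.83], [-0.83, 2.19], [0.07, 2.5], [-1.14, 4.28], [0.01, 3], [-2.97, 2.97]. Speed limits (rad/s): [1.89, 1.89, 2.22, 3.14, 3.14, 3.14].

## Interface

Orientations are given as a rotation vector (axis times angle).
In Python, from bench import observe, eyes, env gives the robot as it stands. The module is installed in compiled form; this text tells all that it offers.
- The arm moves only by the shell command python3 -m pendant 'ROWS'. ROWS is JSON, a list that holds one entry, the list of rows, each a list of 7 numbers: the shift along the tool's x, y, z in cm, then the turn, a rotation vector about the tool's x, y, z in rad, then the finger opening in cm, from 0 to 9.3. In form: [[[tx, ty, tz, ax, ay, az, jaw], ...]]. A call has exactly 5 rows; each row shifts and turns the commanded pose from where the row before left it, along the tool's axes as they then stand; what a row does not reach is not made up. A row lasts 1/8 s, in which the tool goes at most 62.5 mm and 10.7 degrees, less where a joint would pass 70% of its speed; a pose out of reach is approached as far as the arm can. A call is refused whole if a number of a shift passes 6.25 or a number of a turn 0.188, either way. A call with a gripper value outside its range is refused whole. The fingers move at their own pace and stop on an object; the grip force is fixed at half the most. Time passes only in rows, so rows that do not move let the fingers close, or fill a call up. It gives the time, the measured TCP pose, the force, the opening and the grip force at its end, in the units of the state.
- observe(): the state, without advancing time (a new reading comes with each control period).
- eyes.camera(name): name is "scene" or "top" or "wrist"; returns (picture, depth): 384x512x3 uint8, red, green, blue; 384x512 float32, m along the optical axis (not along the pixel's ray), 0 where there is no reading.
- eyes.calibration(name): a dict with "K" (3x3 intrinsics, pixels), "view" (4x4, takes a point from world to camera coordinates); the wrist camera has in their place "tool_from_camera" (4x4, takes a point from camera to tool coordinates, whose origin is the TCP and whose axes are the flange's). Camera axes: x right, y down, z forward; pixel columns grow to the right and rows downward; lengths in m; the calibration is good to about 2 mm. A picture is of the moment at which its call begins: read the wrist's pose just before it. calibration takes no time and is no camera call.
- env.close_job(): hands the job in; it is judged then, once.
The state is a dict: "t": time; "joints": joint angles; "joint_vel": joint speeds; "joint_efforts": joint torques, N m; "ee_pos": TCP position; "tool_rot": TCP orientation; "ft_force": force on the tool from outside, world axes, zero at the start; "ft_torque": the same for the moment, N m; "opening": opening from 0.0 (shut) to 1.0 (fully open); "grasp_force": force on a finger pad.
Only numpy, scipy, OpenCV 4.12 (cv2) and the standard library are available. Lean on these libraries where they do the work, as an engineer would, in place of code of your own. Each camera call takes 0.05 s, during which the arm holds its last target. There are 200 camera calls.

## Working session

There is one attempt and no reset: what is moved stays moved. The work goes in short steps, Python scripts to look and compute and a shell command to move; the robot and the scene stay as the last step left them, time stands still between calls to the robot, and variables do not carry over. Pictures are saved under pics/ and viewed, at most 14 in all, crops included, and the job is handed in when it is done.

```bash
mkdir -p pics
python3 - <<'E'
from bench import observe, eyes
import cv2,numpy as np
s=observe();print(s)
for n in("top","scene"):
    p,d=eyes.camera(n);np.savez(f"{n}0.npz",p=p,d=d)
    cv2.imwrite(f"pics/{n}0.png",p[:,:,::-1])
    print(n,eyes.calibration(n))
print(eyes.calibration("wrist"))
E
```

```text
{'t': 0.0, 'joints': array([-1.33878645e+00,  1.16496603e-01,  1.44230562e+00, -3.84445268e-06,
        1.58401463e+00, -3.78410398e-02]), 'joint_vel': array([-2.02803818e-04, -1.65414401e-03, -2.54354150e-05,  1.16718632e-03,
        4.70291903e-04, -6.56656852e-04]), 'joint_efforts': array([-1.11210488e-05, -7.21269464e+01, -6.22607517e+01,  7.80303637e-02,
        2.38676404e-02, -1.20929976e-04]), 'ee_pos': array([ 0.17985874, -0.65036404,  0.21787297]), 'tool_rot': array([-3.11183287e+00, -4.22431951e-01,  1.92332570e-04]), 'ft_force': array([-0.44348587, -0.82323821,  0.09280042]), 'ft_torque': array([-0.0403293 , -0.00946844,  0.00466912]), 'grasp_force': 0.0, 'opening': 1.000291860970188}
top {'K': array([[391.4434379 ,   0.        , 260.15407017],
       [  0.        , 391.4434379 , 191.30275891],
       [  0.        ,   0.        ,   1.        ]]), 'view': array([[ 0.00333631, -0.99953497,  0.03031039,  0.00814035],
       [-0.98987167, -0.0076029 , -0.14176134,  0.61780272],
       [ 0.14192586, -0.02953044, -0.98943671,  1.30686281],
       [ 0.        ,  0.        ,  0. 
[... 268 characters left out ...]
[ 0.77779206,  0.11106901, -0.61863008, -0.4137893 ],
       [-0.61449858, -0.07237227, -0.78559134,  1.61790749],
       [ 0.        ,  0.        ,  0.        ,  1.        ]])}
{'K': array([[327.01900719,   0.        , 251.95962569],
       [  0.        , 327.01900719, 194.9933653 ],
       [  0.        ,   0.        ,   1.        ]]), 'tool_from_camera': array([[ 6.67339009e-04, -9.70698728e-01, -2.40298845e-01,
         6.63172016e-02],
       [ 9.99999431e-01,  4.47898999e-04,  9.67810067e-04,
        -3.59928224e-04],
       [-8.31822389e-04, -2.40299354e-01,  9.70698474e-01,
        -1.65324018e-01],
       [ 0.00000000e+00,  0.00000000e+00,  0.00000000e+00,
         1.00000000e+00]])}
```

View pics/top0.png

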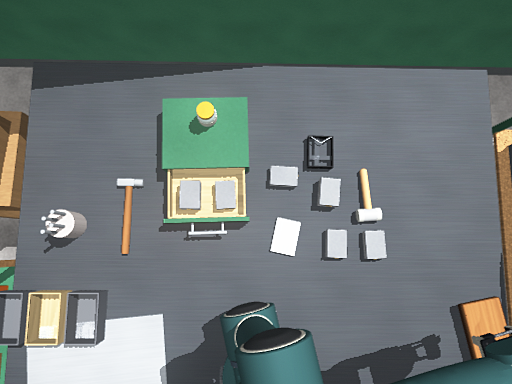

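View pics/scene0.png

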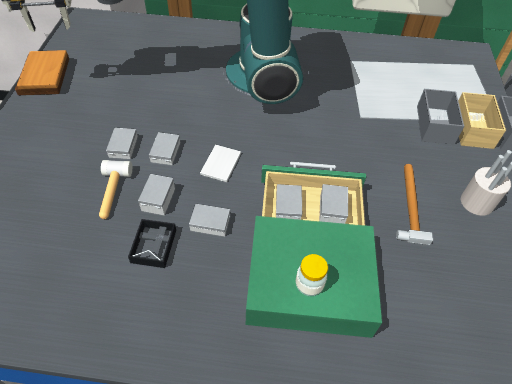

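```bash
cat > h.py <<'E'
from bench import observe, eyes
import cv2,numpy as np
from scipy.spatial.transform import Rotation as R
def cloud(n,p=None,d=None):
    c=eyes.calibration(n);K=c["K"]
    if p is None: p,d=eyes.camera(n)
    v,u=np.mgrid[:384,:512]
    pc=np.stack([(u-K[0,2])/K[0,0]*d,(v-K[1,2])/K[1,1]*d,d],-1)
    if n=="wrist":
        s=observe();T=np.eye(4);T[:3,:3]=R.from_rotvec(s["tool_rot"]).as_matrix();T[:3,3]=s["ee_pos"]
        M=T@c["tool_from_camera"]
    else: M=np.linalg.inv(c["view"])
    return p,d,pc@M[:3,:3].T+M[:3,3]
def rect(xyz,mask):
    """fit rectangle to xy of mask -> centre, yaw of long side, sizes, z"""
    q=xyz[mask];z=np.median(q[:,2])
    (cx,cy),(a,b),t=cv2.minAreaRect((q[:,:2]*1000).astype(np.float32))
    t=np.radians(t)
    if a<b:a,b,t=b,a,t+np.pi/2
    t=(t+np.pi/2)%np.pi-np.pi/2
    return np.round([cx/1000,cy/1000,z,t,a/1000,b/1000],4)
def comp(mask,seed):
    n,l=cv2.connectedComponents(mask.astype(np.uint8),connectivity=4)
    k=l[seed[1],seed[0]];return (l==k)&(k>0)
E
python3 - <<'E'
from h import *
f=np.load("top0.npz");p,d,X=cloud("top",f["p"],f["d"])
hsv=cv2.cvtColor(p,cv2.COLOR_RGB2HSV)
for nm,s in dict(flat4=(284,176),A=(329,190),B=(336,241),C=(374,241),D1=(190,190),D2=(225,190),slab=(285,237),die=(310,165),hammer=(127,215),mhead=(370,215),mhandle=(365,190),dh=(207,233),cab=(180,130)).items():
    z=X[s[1],s[0],2]
    m=(abs(X[...,2]-z)<.007)
    if nm in("mhandle","hammer"): m=(abs(X[...,2]-z)<.015)&(hsv[...,1]>80)
    elif nm not in("die","dh","cab"): m&=(hsv[...,1]<60)&(hsv[...,2]>90)
    if nm=="mhead":m=(X[...,2]>.02)&(hsv[...,1]<60)&(hsv[...,2]>120)
    m=comp(m,s);print(nm,p[s[1],s[0]],m.sum(),rect(X,m) if m.sum()>5 else z)
for s in[(207,205),(207,180),(207,218),(207,168),(207,171),(170,190),(244,190),(208,222),(192,230),(222,230)]:print(s,X[s[1],s[0]].round(3))
E
```

```text
flat4 [216 221 227] 383 [ 0.6763 -0.0707  0.0325  1.547   0.0956  0.0674]
A [222 227 231] 530 [ 0.6184 -0.2296  0.0494 -0.0857  0.0958  0.0687]
B [221 227 229] 541 [ 0.4415 -0.2523  0.0333 -0.0203  0.0955  0.0672]
C [218 223 227] 542 [ 0.4381 -0.386   0.0336  0.0483  0.0957  0.0695]
D1 [213 217 222] 574 [0.6032 0.2488 0.0708 0.009  0.0962 0.0678]
D2 [214 218 222] 500 [0.6054 0.1308 0.0548 0.0715 0.096  0.0679]
slab [254 254 254] 783 [ 0.4646 -0.0787  0.0113 -0.2137  0.1199  0.0837]
die [105 111 118] 12 [ 0.7308 -0.172  -0.0027  0.6182  0.018   0.0111]
hammer [234 171 108] 483 [0.5212 0.471  0.0218 0.0032 0.2311 0.0267]
mhead [252 253 253] 384 [ 0.492  -0.2049  0.0375 -0.9816  0.4996  0.1752]
mhandle [255 239 180] 0 0.030435824507617726
dh [234 240 243] 129 [ 0.4876  0.1889  0.0555 -1.491   0.1232  0.0379]
cab [ 96 169 129] 5466 [ 0.8134  0.2006  0.0889 -1.5377  0.291   0.2483]
(207, 205) [0.571 0.196 0.021]
(207, 180) [0.66  0.198 0.02 ]
(207, 218) [0.522 0.189 0.075]
(207, 168) [0.691 0.192 0.079]
(207, 171) [0.692 0.199 0.018]
(170, 190) [0.617 0.317 0.062]
(244, 190) [0.618 0.067 0.069]
(208, 222) [0.51  0.187 0.055]
(192, 230) [0.483 0.24  0.058]
(222, 230) [0.483 0.14  0.059]
```

```bash
cat >> h.py <<'E'
def go(x,y,z,yaw):
    """print turn about tool z and the tool-frame shifts (cm, after the turn) to reach the pose, tool down"""
    s=observe();r=R.from_rotvec(s["tool_rot"]);m=r.as_matrix()
    T=np.array([[np.cos(yaw),np.sin(yaw),0],[np.sin(yaw),-np.cos(yaw),0],[0,0,-1]])
    turn=(r.inv()*R.from_matrix(T)).as_rotvec()
    dp=np.array([x,y,z])-s["ee_pos"]
    print("t",round(s["t"],2),"pos",s["ee_pos"].round(4),"open",round(s["opening"]*9.3,2),"gf",round(s["grasp_force"],1),"ft",s["ft_force"].round(1))
    print("  turn",turn.round(3),"shift cm",(T.T@dp*100).round(2))
E
python3 -c "from h import *;go(.6184,-.2296,.1,-.0857)"
```

```text
t 0.1 pos [ 0.1798 -0.6504  0.218 ] open 9.3 gf 0.0 ft [-0.1 -0.4  0.3]
  turn [-0.001  0.     0.355] shift cm [ 40.09 -45.68  11.8 ]
```

```bash
python3 -m pendant '[[[0,0,0,0,0,0.178,9.3],[0,0,0,0,0,0.177,9.3],[3.08,-3.51,0,0,0,0,9.3],[3.08,-3.51,0,0,0,0,9.3],[3.08,-3.51,0,0,0,0,9.3]]]'
python3 -m pendant '[[[3.08,-3.51,0,0,0,0,9.3],[3.08,-3.51,0,0,0,0,9.3],[3.08,-3.51,0,0,0,0,9.3],[3.08,-3.51,0,0,0,0,9.3],[3.08,-3.51,0,0,0,0,9.3]]]'
python3 -m pendant '[[[3.08,-3.51,0,0,0,0,9.3],[3.08,-3.51,2,0,0,0,9.3],[3.08,-3.51,4,0,0,0,9.3],[3.08,-3.51,4,0,0,0,9.3],[3.08,-3.51,1.8,0,0,0,9.3]]]'
python3 -c "from h import *;go(.6184,-.2296,.012,-.0857)"
```

```text
t: 0.72
ee_pos: [0.2817, -0.5524, 0.2182]
tool_rot: [-3.138, 0.134, 0.0]
ft_force: [0.5, -1.0, 0.4]
opening: 1.002
grasp_force: 0.0
t: 1.35
ee_pos: [0.4502, -0.3905, 0.2184]
tool_rot: [-3.139, 0.134, 0.0]
ft_force: [0.5, -1.7, 0.3]
opening: 0.998
grasp_force: 0.0
t: 1.98
ee_pos: [0.6177, -0.2284, 0.0977]
tool_rot: [-3.138, 0.134, 0.005]
ft_force: [0.3, -0.2, 0.1]
opening: 0.999
grasp_force: 0.0
t 1.98 pos [ 0.6177 -0.2284  0.0977] open 9.29 gf 0.0 ft [ 0.3 -0.2  0.1]
  turn [-0.001  0.003  0.001] shift cm [0.09 0.12 8.57]
```

```bash
python3 -m pendant '[[[0.09,0.12,3,0,0,0,9.3],[0,0,3,0,0,0,9.3],[0,0,2.57,0,0,0,9.3],[0,0,0,0,0,0,9.3],[0,0,0,0,0,0,0]]]'
python3 -m pendant '[[[0,0,0,0,0,0,0],[0,0,0,0,0,0,0],[0,0,0,0,0,0,0],[0,0,0,0,0,0,0],[0,0,-2,0,0,0,0]]]'
python3 -m pendant '[[[0,0,-4,0,0,0,0],[0,0,-4,0,0,0.128,0],[0,0,0,0,0,0,0],[0,0,0,0,0,0,0],[0,0,0,0,0,0,0]]]'
python3 -c "from h import *;go(.4646,-.0787,.025,-.2137)"
```

```text
t: 2.6
ee_pos: [0.6189, -0.2315, 0.016]
tool_rot: [3.138, -0.134, 0.001]
ft_force: [-0.8, 0.2, 0.5]
opening: 0.934
grasp_force: 0.0
t: 3.22
ee_pos: [0.6175, -0.231, 0.0341]
tool_rot: [-3.138, 0.134, 0.005]
ft_force: [0.4, 0.0, -4.9]
opening: 0.733
grasp_force: 30.0
t: 3.85
ee_pos: [0.6178, -0.231, 0.1131]
tool_rot: [-3.123, 0.332, 0.004]
ft_force: [-0.6, -0.4, -4.6]
opening: 0.732
grasp_force: 30.0
t 3.85 pos [ 0.6178 -0.231   0.1131] open 6.81 gf 30.0 ft [-0.6 -0.4 -4.6]
  turn [-0.     0.003  0.002] shift cm [-18.2  -11.64   8.81]
```

```bash
python3 -m pendant '[[[-3.64,-2.33,0,0,0,0,0],[-3.64,-2.33,0,0,0,0,0],[-3.64,-2.33,0,0,0,0,0],[-3.64,-2.33,0,0,0,0,0],[-3.64,-2.33,0,0,0,0,0]]]'
python3 -m pendant '[[[0,0,2,0,0,0,0],[0,0,2,0,0,0,0],[0,0,2,0,0,0,0],[0,0,1,0,0,0,0],[0,0,0,0,0,0,0]]]'
python3 -c "from h import *;go(.4646,-.0787,.026,-.2137)"
```

```text
t: 4.47
ee_pos: [0.4637, -0.078, 0.1138]
tool_rot: [-3.124, 0.333, 0.003]
ft_force: [0.4, 0.2, -3.6]
opening: 0.734
grasp_force: 30.0
t: 5.1
ee_pos: [0.4649, -0.0791, 0.0437]
tool_rot: [-3.123, 0.335, 0.004]
ft_force: [-0.1, 0.6, -3.6]
opening: 0.729
grasp_force: 30.0
t 5.1 pos [ 0.4649 -0.0791  0.0437] open 6.78 gf 30.0 ft [-0.1  0.6 -3.6]
  turn [0.    0.002 0.   ] shift cm [-0.04 -0.04  1.77]
```

```bash
python3 -m pendant '[[[0,0,1,0,0,0,0],[0,0,0.7,0,0,0,0],[0,0,0,0,0,0,0],[0,0,0.1,0,0,0,0],[0,0,0,0,0,0,0]]]'
python3 -m pendant '[[[0,0,0,0,0,0,8.2],[0,0,0,0,0,0,8.2],[0,0,0,0,0,0,8.2],[0,0,-2,0,0,0,8.2],[0,0,-4,0,0,0,8.2]]]'
python3 -m pendant '[[[0,0,-5,0,0,-0.111,8.2],[0,0,-1,0,0,-0.111,8.2],[0,0,0,0,0,0,8.2],[0,0,0,0,0,0,8.2],[0,0,0,0,0,0,8.2]]]'
python3 -c "from h import *;go(.6032,.2488,.12,.009)"
```

```text
t: 5.72
ee_pos: [0.4654, -0.0789, 0.0275]
tool_rot: [3.124, -0.334, 0.001]
ft_force: [-4.7, 1.1, 3.8]
opening: 0.729
grasp_force: 30.0
t: 6.35
ee_pos: [0.4644, -0.0787, 0.0863]
tool_rot: [-3.123, 0.334, 0.004]
ft_force: [0.5, -0.7, 0.5]
opening: 0.882
grasp_force: 0.0
t: 6.98
ee_pos: [0.4649, -0.0788, 0.1459]
tool_rot: [-3.141, -0.012, 0.002]
ft_force: [0.0, 0.2, -0.7]
opening: 0.884
grasp_force: 0.0
t 6.97 pos [ 0.4649 -0.0788  0.1459] open 8.22 gf 0.0 ft [ 0.   0.2 -0.7]
  turn [-0.     0.001 -0.002] shift cm [ 14.12 -32.64   2.59]
```

```bash
python3 -m pendant '[[[2.35,-5.44,0,0,0,0,8.2],[2.35,-5.44,0,0,0,0,8.2],[2.35,-5.44,0,0,0,0,8.2],[2.35,-5.44,0,0,0,0,8.2],[2.35,-5.44,0,0,0,0,8.2]]]'
python3 -m pendant '[[[2.35,-5.44,0,0,0,0,8.2],[0,0,2.5,0,0,0,8.2],[0,0,0,0,0,0,8.2],[0,0,0,0,0,0,8.2],[0,0,0,0,0,0,8.2]]]'
python3 - <<'E'
from h import *
go(.6032,.2488,.036,.009)
p,d,X=cloud("wrist");cv2.imwrite("pics/w1.png",p[:,:,::-1])
E
```

```text
t: 7.6
ee_pos: [0.5807, 0.1961, 0.1462]
tool_rot: [3.141, 0.012, -0.001]
ft_force: [-0.8, -0.7, 0.1]
opening: 0.881
grasp_force: 0.0
t: 8.22
ee_pos: [0.6037, 0.2482, 0.1231]
tool_rot: [-3.141, -0.012, -0.002]
ft_force: [-0.6, -0.2, 0.5]
opening: 0.881
grasp_force: 0.0
t 8.22 pos [0.6037 0.2482 0.1231] open 8.19 gf 0.0 ft [-0.6 -0.2  0.5]
  turn [-0.    -0.001 -0.001] shift cm [-0.05 -0.06  8.71]
```

View pics/w1.png

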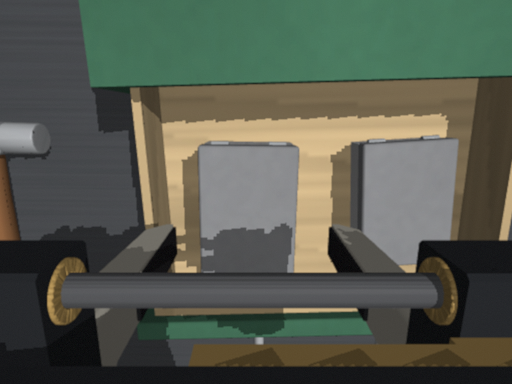

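```bash
python3 -m pendant '[[[0,0,2.5,0,0,0,8.2],[0,0,2.5,0,0,0,8.2],[0,0,2.5,0,0,0,8.2],[0,0,1.2,0,0,0,8.2],[0,0,0,0,0,0,8.2]]]'
python3 -m pendant '[[[0,0,0,0,0,0,0],[0,0,0,0,0,0,0],[0,0,0,0,0,0,0],[0,0,0,0,0,0,0],[0,0,0,0,0,0,0]]]'
python3 -m pendant '[[[0,0,-3,0,0,0,0],[0,0,-4,0,0,0,0],[0,0,-4,0,0,0.111,0],[0,0,-1,0,0,0.111,0],[0,0,0,0,0,0,0]]]'
python3 -c "from h import *;go(.4646,-.0787,.076,-.2137)"
```

```text
t: 8.9
ee_pos: [0.6033, 0.2485, 0.0349]
tool_rot: [3.141, 0.013, -0.001]
ft_force: [0.8, -0.4, -0.1]
opening: 0.882
grasp_force: 0.0
t: 9.52
ee_pos: [0.6039, 0.2491, 0.0362]
tool_rot: [-3.141, -0.014, -0.003]
ft_force: [-1.3, 1.4, 7.3]
opening: 0.732
grasp_force: 30.0
t: 10.15
ee_pos: [0.6035, 0.2487, 0.1555]
tool_rot: [-3.124, 0.333, -0.001]
ft_force: [-1.3, 0.3, -5.4]
opening: 0.728
grasp_force: 30.0
t 10.15 pos [0.6035 0.2487 0.1555] open 6.77 gf 30.0 ft [-1.3  0.3 -5.4]
  turn [-0.    -0.001  0.001] shift cm [-6.63 34.94  7.95]
```

```bash
python3 -m pendant '[[[-1.11,5.82,0,0,0,0,0],[-1.11,5.82,0,0,0,0,0],[-1.11,5.82,0,0,0,0,0],[-1.11,5.82,0,0,0,0,0],[-1.11,5.82,0,0,0,0,0]]]'
python3 -m pendant '[[[-1.08,5.84,0,0,0,0,0],[0,0,2,0,0,0,0],[0,0,2,0,0,0,0],[0,0,2,0,0,0,0],[0,0,0,0,0,0,0]]]'
python3 -c "from h import *;go(.4646,-.0787,.0755,-.2137)"
```

```text
t: 10.78
ee_pos: [0.486, -0.0254, 0.1537]
tool_rot: [3.124, -0.329, -0.002]
ft_force: [1.6, -0.7, -5.0]
opening: 0.728
grasp_force: 30.0
t: 11.4
ee_pos: [0.4639, -0.0776, 0.0925]
tool_rot: [-3.124, 0.331, 0.006]
ft_force: [0.0, -0.1, -3.8]
opening: 0.725
grasp_force: 30.0
t 11.4 pos [ 0.4639 -0.0776  0.0925] open 6.74 gf 30.0 ft [ 0.  -0.1 -3.8]
  turn [-0.     0.004  0.003] shift cm [0.09 0.09 1.7 ]
```

```bash
python3 -m pendant '[[[0.09,0.09,1,0,0,0,0],[0,0,0.7,0,0,0,0],[0,0,0,0,0,0,0],[0,0,0.1,0,0,0,0],[0,0,0,0,0,0,0]]]'
python3 -m pendant '[[[0,0,0,0,0,0,7.9],[0,0,0,0,0,0,7.9],[0,0,0,0,0,0,7.9],[0,0,-2,0,0,0,7.9],[0,0,-4,0,0,0,7.9]]]'
python3 -m pendant '[[[0,0,-3,0,0,-0.142,7.9],[0,0,0,0,0,-0.143,7.9],[0,0,0,0,0,0,7.9],[0,0,0,0,0,0,7.9],[0,0,0,0,0,0,7.9]]]'
python3 -c "from h import *;go(.6054,.1318,.12,.0715)"
```

```text
t: 12.02
ee_pos: [0.4655, -0.0799, 0.0772]
tool_rot: [3.124, -0.334, 0.001]
ft_force: [-0.6, 0.2, -4.4]
opening: 0.729
grasp_force: 30.0
t: 12.65
ee_pos: [0.4648, -0.0797, 0.1378]
tool_rot: [-3.124, 0.334, 0.003]
ft_force: [0.7, 0.4, 0.2]
opening: 0.848
grasp_force: 0.0
t: 13.28
ee_pos: [0.4652, -0.0798, 0.1668]
tool_rot: [-3.14, -0.11, 0.001]
ft_force: [-0.2, -0.2, 1.1]
opening: 0.848
grasp_force: 0.0
t 13.28 pos [ 0.4652 -0.0798  0.1668] open 7.88 gf 0.0 ft [-0.2 -0.2  1.1]
  turn [-0.     0.    -0.002] shift cm [ 15.49 -20.1    4.68]
```

```bash
python3 -m pendant '[[[3.1,-4.02,0,0,0,0,7.9],[3.1,-4.02,0,0,0,0,7.9],[3.1,-4.02,0,0,0,0,7.9],[3.1,-4.02,0,0,0,0,7.9],[3.1,-4.02,0,0,0,0,7.9]]]'
python3 -m pendant '[[[0,0,4.5,0,0,0,7.9],[0,0,0,0,0,0,7.9],[0,0,0,0,0,0,7.9],[0,0,0,0,0,0,7.9],[0,0,0,0,0,0,7.9]]]'
python3 - <<'E'
from h import *
go(.6054,.1318,.029,.0715)
p,d,X=cloud("wrist");cv2.imwrite("pics/w2.png",p[:,:,::-1])
for n in("top",):
    p,d,X=cloud(n);cv2.imwrite("pics/top2.png",p[:,:,::-1])
    m=(abs(X[...,2]-.112)<.008)&(abs(X[...,0]-.46)<.1)&(abs(X[...,1]+.08)<.1);print(m.sum(),rect(X,m))
E
```

```text
t: 13.9
ee_pos: [0.6062, 0.1334, 0.1667]
tool_rot: [3.14, 0.111, -0.001]
ft_force: [-0.3, 0.3, 0.7]
opening: 0.85
grasp_force: 0.0
t: 14.52
ee_pos: [0.6059, 0.1315, 0.1233]
tool_rot: [-3.139, -0.112, -0.003]
ft_force: [0.2, -0.7, -0.3]
opening: 0.851
grasp_force: 0.0
t 14.53 pos [0.6059 0.1315 0.1233] open 7.91 gf 0.0 ft [ 0.2 -0.7 -0.3]
  turn [-0.    -0.002 -0.   ] shift cm [-0.04 -0.03  9.43]
626 [ 0.464  -0.0808  0.1113 -0.2245  0.0968  0.0681]
```

View pics/w2.png

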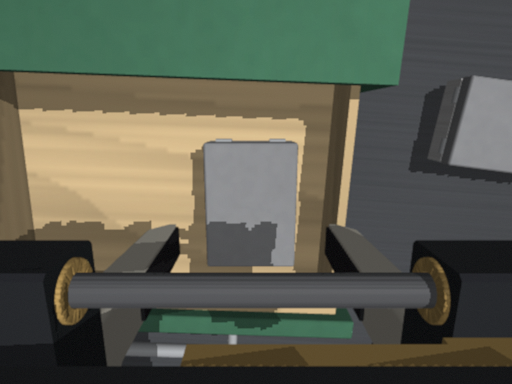

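```bash
python3 -m pendant '[[[0,0,2.5,0,0,0,7.9],[0,0,2.5,0,0,0,7.9],[0,0,2,0,0,0,7.9],[0,0,2,0,0,0,7.9],[0,0,0.4,0,0,0,7.9]]]'
python3 -m pendant '[[[0,0,0,0,0,0,0],[0,0,0,0,0,0,0],[0,0,0,0,0,0,0],[0,0,0,0,0,0,0],[0,0,0,0,0,0,0]]]'
python3 -m pendant '[[[0,0,-3,0,0,0,0],[0,0,-4,0,0,0,0],[0,0,-4,0,0,0.142,0],[0,0,-4,0,0,0.143,0],[0,0,0,0,0,0,0]]]'
python3 -c "from h import *;go(.4646,-.0787,.119,-.2137)"
```

```text
t: 15.25
ee_pos: [0.605, 0.1317, 0.0265]
tool_rot: [3.139, 0.113, -0.003]
ft_force: [-0.4, -0.3, 0.7]
opening: 0.852
grasp_force: 0.0
t: 15.88
ee_pos: [0.6059, 0.1319, 0.0287]
tool_rot: [-3.139, -0.113, -0.002]
ft_force: [-0.7, 1.2, 5.8]
opening: 0.731
grasp_force: 30.0
t: 16.5
ee_pos: [0.6065, 0.1319, 0.181]
tool_rot: [-3.122, 0.336, -0.007]
ft_force: [0.3, -0.8, -3.0]
opening: 0.732
grasp_force: 30.0
t 16.5 pos [0.6065 0.1319 0.181 ] open 6.8 gf 30.0 ft [ 0.3 -0.8 -3. ]
  turn [-0.002 -0.004 -0.001] shift cm [-9.4  23.59  6.2 ]
```

```bash
python3 -m pendant '[[[-1.88,4.72,0,0,0,0,0],[-1.88,4.72,0,0,0,0,0],[-1.88,4.72,0,0,0,0,0],[-1.88,4.72,0,0,0,0,0],[-1.88,4.72,0,0,0,0,0]]]'
python3 -m pendant '[[[0,0,2,0,0,0,0],[0,0,2,0,0,0,0],[0,0,0.5,0,0,0,0],[0,0,0,0,0,0,0],[0,0,0,0,0,0,0]]]'
python3 -c "from h import *;go(.4646,-.0787,.1195,-.2137)"
```

```text
t: 17.12
ee_pos: [0.4621, -0.08, 0.1762]
tool_rot: [-3.124, 0.331, 0.003]
ft_force: [0.5, -0.3, -2.4]
opening: 0.728
grasp_force: 30.0
t: 17.75
ee_pos: [0.4642, -0.0786, 0.1334]
tool_rot: [3.124, -0.333, 0.001]
ft_force: [0.9, -0.3, -2.5]
opening: 0.727
grasp_force: 30.0
t 17.75 pos [ 0.4642 -0.0786  0.1334] open 6.76 gf 30.0 ft [ 0.9 -0.3 -2.5]
  turn [-0.    -0.     0.001] shift cm [ 0.05 -0.    1.39]
```

```bash
python3 -m pendant '[[[0,0,1,0,0,0,0],[0,0,0.3,0,0,0,0],[0,0,0.1,0,0,0,0],[0,0,0.1,0,0,0,0],[0,0,0,0,0,0,0]]]'
python3 -m pendant '[[[0,0,0,0,0,0,8.6],[0,0,0,0,0,0,8.6],[0,0,0,0,0,0,8.6],[0,0,-2,0,0,0,8.6],[0,0,-4,0,0,0,8.6]]]'
python3 -m pendant '[[[0,0,-2,0,0,-0.176,8.6],[0,0,0,0,0,-0.176,8.6],[0,0,0,0,0,-0.176,8.6],[0,0,0,0,0,-0.176,8.6],[0,0,0,0,0,-0.176,8.6]]]'
python3 -m pendant '[[[0,0,0,0,0,-0.176,8.6],[0,0,0,0,0,-0.176,8.6],[0,0,0,0,0,-0.176,8.6],[0,0,0,0,0,-0.176,8.6],[0,0,0,0,0,-0.177,8.6]]]'
python3 -c "from h import *;go(.6763,-.0707,.1,1.547)"
```

```text
t: 18.38
ee_pos: [0.4639, -0.079, 0.1187]
tool_rot: [3.124, -0.334, 0.001]
ft_force: [-4.2, 1.1, 4.9]
opening: 0.727
grasp_force: 30.0
t: 19.0
ee_pos: [0.4632, -0.0789, 0.1787]
tool_rot: [-3.124, 0.334, 0.003]
ft_force: [-0.2, 0.5, 0.3]
opening: 0.923
grasp_force: 0.0
t: 19.62
ee_pos: [0.4639, -0.079, 0.1995]
tool_rot: [2.965, 1.037, 0.002]
ft_force: [0.8, -0.1, 0.5]
opening: 0.919
grasp_force: 0.0
t: 20.25
ee_pos: [0.4639, -0.079, 0.1995]
tool_rot: [2.24, 2.202, 0.001]
ft_force: [-0.1, 0.6, 0.3]
opening: 0.925
grasp_force: 0.0
t 20.25 pos [ 0.4639 -0.079   0.1995] open 8.6 gf 0.0 ft [-0.1  0.6  0.3]
  turn [0.001 0.    0.007] shift cm [ 1.34 21.22  9.95]
```

```bash
python3 -m pendant '[[[0.33,5.3,0,0,0,0.007,8.6],[0.33,5.3,0,0,0,0,8.6],[0.33,5.3,0,0,0,0,8.6],[0.33,5.3,2,0,0,0,8.6],[0,0,5,0,0,0,8.6]]]'
python3 -m pendant '[[[0,0,5,0,0,0,8.6],[0,0,4,0,0,0,8.6],[0,0,2.5,0,0,0,8.6],[0,0,0.5,0,0,0,8.6],[0,0,0,0,0,0,8.6]]]'
python3 -c "from h import *;go(.6763,-.0707,.007,1.547)"
```

```text
t: 20.88
ee_pos: [0.6798, -0.0717, 0.1295]
tool_rot: [2.252, 2.186, 0.004]
ft_force: [0.0, 0.5, -0.5]
opening: 0.928
grasp_force: 0.0
t: 21.5
ee_pos: [0.6766, -0.0719, 0.0094]
tool_rot: [2.254, 2.187, 0.001]
ft_force: [-0.4, -0.5, 0.2]
opening: 0.923
grasp_force: 0.0
t 21.5 pos [ 0.6766 -0.0719  0.0094] open 8.58 gf 0.0 ft [-0.4 -0.5  0.2]
  turn [ 0.001  0.    -0.006] shift cm [ 0.11 -0.04  0.24]
```

```bash
python3 -m pendant '[[[0.11,0,0.2,0,0,0,8.6],[0,0,0,0,0,0,0],[0,0,0,0,0,0,0],[0,0,0,0,0,0,0],[0,0,0,0,0,0,0]]]'
python3 -m pendant '[[[0,0,-3,0,0,0,0],[0,0,-4,0,0,0,0],[0,0,-4,0,0,0,0],[0,0,-4,0,0,0.176,0],[0,0,-4,0,0,0.176,0]]]'
python3 -m pendant '[[[0,0,0,0,0,0.176,0],[0,0,0,0,0,0.176,0],[0,0,0,0,0,0.176,0],[0,0,0,0,0,0.176,0],[0,0,0,0,0,0.176,0]]]'
python3 -m pendant '[[[0,0,0,0,0,0.176,0],[0,0,0,0,0,0.176,0],[0,0,0,0,0,0.176,0],[0,0,0,0,0,0,0],[0,0,0,0,0,0,0]]]'
python3 -c "from h import *;go(.4646,-.0787,.154,-.2137)"
```

```text
t: 22.12
ee_pos: [0.6761, -0.0707, 0.0064]
tool_rot: [2.254, 2.188, 0.0]
ft_force: [-2.0, 1.0, 5.8]
opening: 0.732
grasp_force: 29.9
t: 22.75
ee_pos: [0.6757, -0.0706, 0.1965]
tool_rot: [-2.607, -1.752, 0.001]
ft_force: [-0.3, -0.3, -3.9]
opening: 0.729
grasp_force: 29.9
t: 23.38
ee_pos: [0.6758, -0.0707, 0.1951]
tool_rot: [-3.105, -0.474, 0.002]
ft_force: [-0.4, 0.2, -3.1]
opening: 0.733
grasp_force: 29.9
t: 24.0
ee_pos: [0.6759, -0.0707, 0.1955]
tool_rot: [-3.123, 0.337, 0.001]
ft_force: [-0.8, -0.2, -3.5]
opening: 0.731
grasp_force: 29.9
t 24.0 pos [ 0.6759 -0.0707  0.1955] open 6.8 gf 29.9 ft [-0.8 -0.2 -3.5]
  turn [ 0.     0.001 -0.001] shift cm [-20.48   5.27   4.15]
```

```bash
python3 -m pendant '[[[-4.1,1.05,0,0,0,0,0],[-4.1,1.05,0,0,0,0,0],[-4.1,1.06,0,0,0,0,0],[-4.1,1.06,0,0,0,0,0],[-4.08,1.05,0,0,0,0,0]]]'
python3 -m pendant '[[[0,0,1.5,0,0,0,0],[0,0,1.5,0,0,0,0],[0,0,0,0,0,0,0],[0,0,0,0,0,0,0],[0,0,0,0,0,0,0]]]'
python3 -c "from h import *;go(.4646,-.0787,.153,-.2137)"
```

```text
t: 24.62
ee_pos: [0.4633, -0.0775, 0.1959]
tool_rot: [3.123, -0.338, 0.0]
ft_force: [0.4, -0.5, -2.8]
opening: 0.728
grasp_force: 29.9
t: 25.25
ee_pos: [0.4651, -0.0776, 0.1662]
tool_rot: [-3.123, 0.343, -0.0]
ft_force: [0.1, 0.6, -3.7]
opening: 0.73
grasp_force: 29.9
t 25.25 pos [ 0.4651 -0.0776  0.1662] open 6.79 gf 29.9 ft [ 0.1  0.6 -3.7]
  turn [-0.    -0.    -0.005] shift cm [-0.02  0.12  1.32]
```

```bash
python3 -m pendant '[[[0,0.12,1,0,0,-0.005,0],[0,0,0.3,0,0,0,0],[0,0,0.1,0,0,0,0],[0,0,0,0,0,0,0],[0,0,0,0,0,0,0]]]'
python3 -m pendant '[[[0,0,0,0,0,0,8.6],[0,0,0,0,0,0,8.6],[0,0,0,0,0,0,8.6],[0,0,-2,0,0,0,8.6],[0,0,-4,0,0,-0.097,8.6]]]'
python3 - <<'E'
from h import *
go(.4415,-.2523,.1,-.0203)
p,d,X=cloud("top");cv2.imwrite("pics/top3.png",p[:,:,::-1])
hsv=cv2.cvtColor(p,cv2.COLOR_RGB2HSV)
for s in[(336,241),(374,241)]:
    m=(abs(X[...,2]-X[s[1],s[0],2])<.007)&(hsv[...,1]<60)&(hsv[...,2]>90);m=comp(m,s);print(m.sum(),rect(X,m))
E
```

```text
t: 25.88
ee_pos: [0.4645, -0.0788, 0.1524]
tool_rot: [3.123, -0.336, 0.001]
ft_force: [-3.4, 1.0, 6.2]
opening: 0.731
grasp_force: 29.9
t: 26.5
ee_pos: [0.4639, -0.0787, 0.2127]
tool_rot: [-3.136, 0.181, 0.003]
ft_force: [0.4, -0.6, 0.7]
opening: 0.927
grasp_force: 0.0
t 26.5 pos [ 0.4639 -0.0787  0.2127] open 8.63 gf 0.0 ft [ 0.4 -0.6  0.7]
  turn [-0.     0.002 -0.095] shift cm [-1.89 17.41 11.27]
0 [ 0.  0. nan  0.  0.  0.]
516 [ 0.4387 -0.3867  0.0335  0.0313  0.0964  0.0697]
  return _methods._mean(a, axis=axis, dtype=dtype,
  ret = ret.dtype.type(ret / rcount)
```

View pics/top3.png

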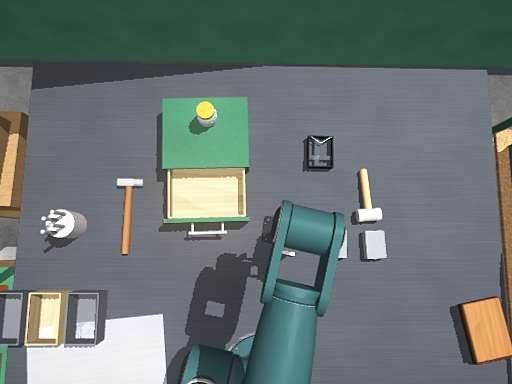

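The picture shows the drawer empty, the mallet unmoved (365,195), case C at (374,245), and the arm hiding B and the stack. Going on to B.

```bash
python3 -m pendant '[[[0,0,0,0,0,-0.095,8.6],[-0.63,5.8,0,0,0,0,8.6],[-0.63,5.8,0,0,0,0,8.6],[-0.63,5.8,3,0,0,0,8.6],[0,0,5,0,0,0,8.6]]]'
python3 -m pendant '[[[0,0,5,0,0,0,8.6],[0,0,4,0,0,0,8.6],[0,0,2.5,0,0,0,8.6],[0,0,0.8,0,0,0,8.6],[0,0,0,0,0,0,8.6]]]'
python3 -c "from h import *;go(.4415,-.2523,.007,-.0203)"
```

```text
t: 27.18
ee_pos: [0.4422, -0.2532, 0.1351]
tool_rot: [3.139, -0.041, 0.005]
ft_force: [0.3, -0.4, -1.1]
opening: 0.922
grasp_force: 0.0
t: 27.8
ee_pos: [0.4424, -0.2498, 0.0113]
tool_rot: [3.141, -0.035, 0.001]
ft_force: [0.2, 0.9, 0.3]
opening: 0.925
grasp_force: 0.0
t 27.8 pos [ 0.4424 -0.2498  0.0113] open 8.6 gf 0.0 ft [0.2 0.9 0.3]
  turn [ 0.    -0.    -0.002] shift cm [-0.09  0.25  0.43]
```

```bash
python3 -m pendant '[[[-0.09,0.25,0.4,0,0,0,8.6],[0,0,0,0,0,0,0],[0,0,0,0,0,0,0],[0,0,0,0,0,0,0],[0,0,0,0,0,0,0]]]'
python3 -m pendant '[[[0,0,-3,0,0,0,0],[0,0,-5,0,0,0,0],[0,0,-5,0,0,0,0],[0,0,-5,0,0,0.097,0],[0,0,-4,0,0,0.096,0]]]'
python3 -c "from h import *;go(.4646,-.0787,.188,-.2137)"
```

```text
t: 28.42
ee_pos: [0.4412, -0.2521, 0.0068]
tool_rot: [3.141, -0.035, 0.0]
ft_force: [-1.3, 1.2, 5.8]
opening: 0.73
grasp_force: 30.0
t: 29.05
ee_pos: [0.4409, -0.2519, 0.228]
tool_rot: [3.123, -0.342, 0.001]
ft_force: [0.2, -0.3, -3.9]
opening: 0.734
grasp_force: 29.9
t 29.05 pos [ 0.4409 -0.2519  0.228 ] open 6.82 gf 29.9 ft [ 0.2 -0.3 -3.9]
  turn [ 0.    -0.    -0.005] shift cm [ -1.36 -17.43   4.  ]
```

```bash
python3 -m pendant '[[[-0.34,-4.36,0,0,0,-0.005,0],[-0.34,-4.36,0,0,0,0,0],[-0.34,-4.36,0,0,0,0,0],[-0.34,-4.35,0,0,0,0,0],[0,0,1,0,0,0,0]]]'
python3 -m pendant '[[[0,0,1.5,0,0,0,0],[0,0,0,0,0,0,0],[0,0,0,0,0,0,0],[0,0,0,0,0,0,0],[0,0,0,0,0,0,0]]]'
python3 -c "from h import *;go(.4646,-.0787,.187,-.2137)"
```

```text
t: 29.68
ee_pos: [0.4646, -0.0766, 0.2164]
tool_rot: [-3.124, 0.324, -0.001]
ft_force: [0.8, -0.3, -3.9]
opening: 0.727
grasp_force: 30.0
t: 30.3
ee_pos: [0.4644, -0.079, 0.2017]
tool_rot: [3.124, -0.33, 0.001]
ft_force: [-0.3, 0.1, -3.3]
opening: 0.727
grasp_force: 30.0
t 30.3 pos [ 0.4644 -0.079   0.2017] open 6.76 gf 30.0 ft [-0.3  0.1 -3.3]
  turn [ 0.    -0.     0.003] shift cm [ 0.01 -0.03  1.47]
```

```bash
python3 -m pendant '[[[0,0,1,0,0,0.003,0],[0,0,0.4,0,0,0,0],[0,0,0.1,0,0,0,0],[0,0,0,0,0,0,0],[0,0,0,0,0,0,0]]]'
python3 -m pendant '[[[0,0,0,0,0,0,8.6],[0,0,0,0,0,0,8.6],[0,0,0,0,0,0,8.6],[0,0,-2,0,0,0,8.6],[0,0,-4,0,0,0,8.6]]]'
python3 -m pendant '[[[0,0,0,0,0,-0.127,8.6],[0,0,0,0,0,-0.127,8.6],[0,6,0,0,0,0,8.6],[0,6,0,0,0,0,8.6],[0,6,0,0,0,0,8.6]]]'
python3 -c "from h import *;go(.4385,-.3865,.007,.04)"
```

```text
t: 30.92
ee_pos: [0.4644, -0.0788, 0.1867]
tool_rot: [3.124, -0.334, 0.001]
ft_force: [-2.6, 0.3, 5.1]
opening: 0.734
grasp_force: 30.0
t: 31.55
ee_pos: [0.4639, -0.0787, 0.2472]
tool_rot: [-3.124, 0.334, 0.003]
ft_force: [-0.2, -1.1, 0.4]
opening: 0.922
grasp_force: 0.0
t: 32.17
ee_pos: [0.4717, -0.2606, 0.2481]
tool_rot: [3.14, 0.065, 0.002]
ft_force: [1.0, -0.4, 0.2]
opening: 0.926
grasp_force: 0.0
t 32.17 pos [ 0.4717 -0.2606  0.2481] open 8.61 gf 0.0 ft [ 1.  -0.4  0.2]
  turn [ 0.001 -0.001  0.001] shift cm [-3.82 12.45 24.11]
```

```bash
python3 -m pendant '[[[-1.27,4.15,0,0,0,0,8.6],[-1.27,4.15,0,0,0,0,8.6],[-1.28,4.15,3,0,0,0,8.6],[0,0,5,0,0,0,8.6],[0,0,5,0,0,0,8.6]]]'
python3 -m pendant '[[[0,0,5,0,0,0,8.6],[0,0,3,0,0,0,8.6],[0,0,2,0,0,0,8.6],[0,0,0.7,0,0,0,8.6],[0,0,0,0,0,0,8.6]]]'
python3 -c "from h import *;go(.4385,-.3865,.007,.04)"
```

```text
t: 32.8
ee_pos: [0.4386, -0.3855, 0.1164]
tool_rot: [3.14, 0.062, 0.002]
ft_force: [-0.3, -0.7, -0.8]
opening: 0.925
grasp_force: 0.0
t: 33.42
ee_pos: [0.439, -0.3849, 0.0102]
tool_rot: [3.14, 0.064, 0.001]
ft_force: [0.4, -0.8, 0.2]
opening: 0.927
grasp_force: 0.0
t 33.42 pos [ 0.439  -0.3849  0.0102] open 8.62 gf 0.0 ft [ 0.4 -0.8  0.2]
  turn [ 0.001 -0.001  0.001] shift cm [-0.05  0.16  0.32]
```

```bash
python3 -m pendant '[[[-0.05,0.16,0.3,0,0,0,8.6],[0,0,0,0,0,0,0],[0,0,0,0,0,0,0],[0,0,0,0,0,0,0],[0,0,0,0,0,0,0]]]'
python3 -m pendant '[[[0,0,-3,0,0,0,0],[0,0,-5,0,0,0,0],[0,0,-5,0,0,0,0],[0,0,-6,0,0,0.127,0],[0,0,-6,0,0,0.127,0]]]'
python3 -c "from h import *;go(.4646,-.0787,.221,-.2137)"
```

```text
t: 34.05
ee_pos: [0.4383, -0.3862, 0.0067]
tool_rot: [3.141, 0.064, 0.0]
ft_force: [-0.9, 1.4, 3.9]
opening: 0.728
grasp_force: 30.0
t: 34.67
ee_pos: [0.4378, -0.3859, 0.2577]
tool_rot: [-3.123, 0.341, 0.001]
ft_force: [1.0, -0.8, -3.1]
opening: 0.732
grasp_force: 30.0
t 34.67 pos [ 0.4378 -0.3859  0.2577] open 6.81 gf 30.0 ft [ 1.  -0.8 -3.1]
  turn [-0.     0.001 -0.004] shift cm [ -3.9  -30.59   3.67]
```

```bash
python3 -m pendant '[[[-0.65,-5.1,0,0,0,-0.004,0],[-0.65,-5.1,0,0,0,0,0],[-0.65,-5.1,0,0,0,0,0],[-0.65,-5.1,0,0,0,0,0],[-0.65,-5.1,0,0,0,0,0]]]'
python3 -m pendant '[[[-0.65,-5.1,0,0,0,0,0],[0,0,0,0,0,0,0],[0,0,2,0,0,0,0],[0,0,0,0,0,0,0],[0,0,0,0,0,0,0]]]'
python3 -c "from h import *;go(.4646,-.0787,.221,-.2137)"
```

```text
t: 35.3
ee_pos: [0.4592, -0.1284, 0.256]
tool_rot: [-3.124, 0.328, 0.0]
ft_force: [0.8, 0.1, -2.9]
opening: 0.73
grasp_force: 30.0
t: 35.92
ee_pos: [0.4636, -0.0796, 0.236]
tool_rot: [-3.124, 0.33, 0.001]
ft_force: [-0.3, -0.5, -2.7]
opening: 0.73
grasp_force: 30.0
t 35.92 pos [ 0.4636 -0.0796  0.236 ] open 6.79 gf 30.0 ft [-0.3 -0.5 -2.7]
  turn [0.    0.001 0.003] shift cm [ 0.08 -0.11  1.5 ]
```

Place it, back off upward and to the right to measure stack and mallet.

```bash
python3 -m pendant '[[[0.08,-0.11,1,0,0,0.003,0],[0,0,0.4,0,0,0,0],[0,0,0.1,0,0,0,0],[0,0,0,0,0,0,0],[0,0,0,0,0,0,0]]]'
python3 -m pendant '[[[0,0,0,0,0,0,8.6],[0,0,0,0,0,0,8.6],[0,0,0,0,0,0,8.6],[0,0,-2,0,0,0,8.6],[0,0,-4,0,0,0,8.6]]]'
python3 -m pendant '[[[0,6,0,0,0,0,8.6],[0,6,0,0,0,0,8.6],[0,6,0,0,0,0,8.6],[0,6,0,0,0,0,8.6],[0,6,0,0,0,0,8.6]]]'
python3 - <<'E'
from h import *
s=observe();print(s["ee_pos"])
p,d,X=cloud("top");cv2.imwrite("pics/top4.png",p[:,:,::-1]);hsv=cv2.cvtColor(p,cv2.COLOR_RGB2HSV)
m=(abs(X[...,2]-.247)<.01)&(abs(X[...,0]-.46)<.1)&(abs(X[...,1]+.08)<.1);print(m.sum(),rect(X,m))
roi=(abs(X[...,1]+.35)<.09)&(X[...,0]>.4)&(X[...,0]<.75)&(X[...,2]>.012)&(X[...,2]<.06)
h=roi&(hsv[...,1]>60)&(hsv[...,2]>120);hd=roi&(hsv[...,1]<50)&(hsv[...,2]>150)
for m in(h,hd):print(m.sum(),rect(X,m) if m.sum()>5 else 0)
p,d,X=cloud("scene");cv2.imwrite("pics/scene4.png",p[:,:,::-1])
m=(X[...,2]>.225)&(abs(X[...,0]-.46)<.08)&(abs(X[...,1]+.08)<.08);print(m.sum(),rect(X,m))
E
```

```text
t: 36.55
ee_pos: [0.4648, -0.0778, 0.2216]
tool_rot: [3.124, -0.333, 0.001]
ft_force: [0.2, -0.2, -3.5]
opening: 0.731
grasp_force: 30.0
t: 37.17
ee_pos: [0.4644, -0.0778, 0.2822]
tool_rot: [-3.124, 0.333, 0.002]
ft_force: [0.1, 0.1, 0.4]
opening: 0.929
grasp_force: 0.0
t: 37.8
ee_pos: [0.4009, -0.3732, 0.2832]
tool_rot: [3.123, -0.333, 0.002]
ft_force: [0.7, 0.6, -0.1]
opening: 0.927
grasp_force: 0.0
[ 0.40089542 -0.37321539  0.28318145]
790 [ 0.4651 -0.0788  0.2472 -0.2011  0.0977  0.0682]
197 [ 0.6349 -0.3626  0.025   0.0878  0.1428  0.0277]
343 [ 0.6097 -0.3685  0.0387  0.0198  0.1823  0.0788]
888 [ 0.4654 -0.0774  0.2474 -0.2023  0.0995  0.0691]
```

View pics/top4.png

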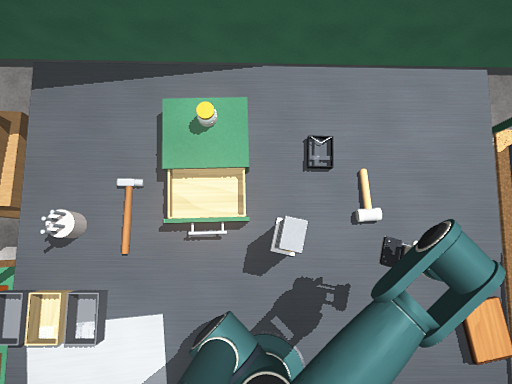

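View pics/scene4.png

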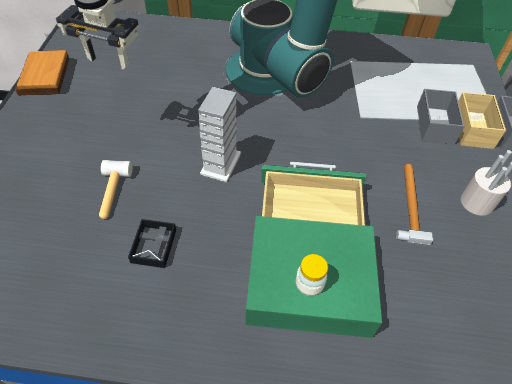

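```bash
python3 -c "
from h import *;go(.595,-.366,.1,.088)"
python3 -m pendant '[[[0,0,-2,0,0,-0.15,7],[0,0,0,0,0,-0.152,7],[0,0,0,0,0,0,7],[0,0,0,0,0,0,7],[0,0,0,0,0,0,7]]]'
python3 -c "
from h import *;go(.595,-.366,.1,.088)
f=cv2.imread('pics/top4.png')
p,d,X=cloud('top');print(X[214,368],X[214,360],X[214,378],X[175,364],X[190,366])"
```

```text
t 37.9 pos [ 0.4    -0.3754  0.2819] open 8.6 gf 0.0 ft [-0.2  0.4 -0.2]
  turn [ 0.001  0.001 -0.304] shift cm [19.5   0.78 18.19]
t: 38.52
ee_pos: [0.4016, -0.371, 0.3014]
tool_rot: [-3.139, -0.138, 0.0]
ft_force: [-0.2, 0.4, 0.7]
opening: 0.755
grasp_force: 0.0
t 38.52 pos [ 0.4016 -0.371   0.3014] open 7.02 gf 0.0 ft [-0.2  0.4  0.7]
  turn [-0.  0. -0.] shift cm [19.31  1.21 20.14]
[ 0.54160129 -0.36153015  0.04245903] [ 0.54105266 -0.33238073  0.04691313] [ 0.54162625 -0.39571366  0.04454995] [ 0.68192656 -0.3578819   0.024063  ] [ 0.62700735 -0.36086887  0.03150918]
```

```bash
python3 -m pendant '[[[4.83,0.3,0,0,0,0,7],[4.83,0.3,0,0,0,0,7],[4.83,0.3,2,0,0,0,7],[4.82,0.31,4,0,0,0,7],[0,0,6,0,0,0,7]]]'
python3 -m pendant '[[[0,0,6,0,0,0,7],[0,0,2,0,0,0,7],[0,0,0,0,0,0,7],[0,0,0,0,0,0,7],[0,0,0,0,0,0,7]]]'
python3 - <<'E'
from h import *
go(.595,-.366,.004,.088)
p,d,X=cloud("wrist");cv2.imwrite("pics/w5.png",p[:,:,::-1])
E
```

```text
t: 39.2
ee_pos: [0.5976, -0.3654, 0.1803]
tool_rot: [3.138, 0.142, 0.002]
ft_force: [1.0, -0.6, -0.6]
opening: 0.756
grasp_force: 0.0
t: 39.83
ee_pos: [0.5956, -0.3664, 0.1041]
tool_rot: [3.137, 0.141, 0.004]
ft_force: [0.3, -0.3, -0.5]
opening: 0.75
grasp_force: 0.0
t 39.83 pos [ 0.5956 -0.3664  0.1041] open 6.97 gf 0.0 ft [ 0.3 -0.3 -0.5]
  turn [ 0.002 -0.003  0.002] shift cm [-0.05 -0.05 10.01]
```

View pics/w5.png

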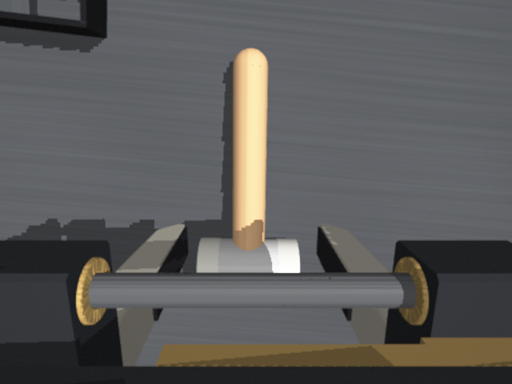

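```bash
python3 -m pendant '[[[0,0,3,0,0,0,7],[0,0,3,0,0,0,7],[0,0,2.5,0,0,0,7],[0,0,1.2,0,0,0,7],[0,0,0.2,0,0,0,7]]]'
python3 -m pendant '[[[0,0,0,0,0,0,0],[0,0,0,0,0,0,0],[0,0,0,0,0,0,0],[0,0,0,0,0,0,0],[0,0,0,0,0,0,0]]]'
python3 -m pendant '[[[0,0,-3,0,0,0,0],[0,0,-4,0,0,0,0],[0,0,-5,0,0,0,0],[0,0,-5,0,0,0,0],[0,0,-1,0,0,0,0]]]'
python3 -c "from h import *;go(.5996,.1755,.15,1.604)"
```

```text
t: 40.5
ee_pos: [0.5949, -0.3659, 0.0026]
tool_rot: [-3.138, -0.141, 0.0]
ft_force: [-0.2, 0.8, -0.1]
opening: 0.752
grasp_force: 0.0
t: 41.12
ee_pos: [0.5949, -0.3658, 0.0026]
tool_rot: [-3.138, -0.141, -0.0]
ft_force: [-0.2, 1.3, 2.1]
opening: 0.272
grasp_force: 30.0
t: 41.75
ee_pos: [0.5956, -0.3664, 0.1862]
tool_rot: [3.136, 0.141, 0.006]
ft_force: [-0.6, 0.0, -3.0]
opening: 0.268
grasp_force: 29.9
t 41.75 pos [ 0.5956 -0.3664  0.1862] open 2.49 gf 29.9 ft [-0.6  0.  -3. ]
  turn [ 5.000e-03 -1.000e-03 -1.514e+00] shift cm [54.15  2.19  3.62]
```

```bash
python3 -m pendant '[[[0,0,-3,0,0,-0.168,0],[0,0,-3,0,0,-0.168,0],[0,0,0,0,0,-0.168,0],[0,0,0,0,0,-0.168,0],[0,0,0,0,0,-0.168,0]]]'
python3 -m pendant '[[[0,0,0,0,0,-0.168,0],[0,0,0,0,0,-0.168,0],[0,0,0,0,0,-0.168,0],[0,0,0,0,0,-0.17,0],[0,0,0,0,0,0,0]]]'
python3 -c "from h import *;go(.5996,.1755,.15,1.604)"
```

```text
t: 42.38
ee_pos: [0.5946, -0.3657, 0.2403]
tool_rot: [-2.802, -1.415, 0.002]
ft_force: [0.2, 0.2, -2.6]
opening: 0.267
grasp_force: 29.9
t: 43.0
ee_pos: [0.5946, -0.3657, 0.2406]
tool_rot: [-2.184, -2.255, 0.001]
ft_force: [-0.0, 0.0, -3.9]
opening: 0.274
grasp_force: 29.9
t 43.0 pos [ 0.5946 -0.3657  0.2406] open 2.55 gf 29.9 ft [-0.   0.  -3.9]
  turn [-0.002 -0.001 -0.001] shift cm [54.08  2.3   9.06]
```

```bash
python3 -m pendant '[[[5.4,0.23,0,0,0,0,0],[5.4,0.23,0,0,0,0,0],[5.4,0.23,0,0,0,0,0],[5.4,0.23,0,0,0,0,0],[5.4,0.23,0,0,0,0,0]]]'
python3 -m pendant '[[[5.4,0.23,0,0,0,0,0],[5.4,0.23,0,0,0,0,0],[5.4,0.23,0,0,0,0,0],[5.4,0.23,0,0,0,0,0],[5.4,0.23,0,0,0,0,0]]]'
python3 -m pendant '[[[0,0,3,0,0,0,0],[0,0,3,0,0,0,0],[0,0,2,0,0,0,0],[0,0,0,0,0,0,0],[0,0,0,0,0,0,0]]]'
python3 - <<'E'
from h import *
go(.5996,.1755,.028,1.604)
p,d,X=cloud("wrist");cv2.imwrite("pics/w6.png",p[:,:,::-1])
E
```

```text
t: 43.62
ee_pos: [0.597, -0.0939, 0.2415]
tool_rot: [-2.19, -2.252, 0.001]
ft_force: [-0.1, -0.6, -3.0]
opening: 0.273
grasp_force: 29.9
t: 44.25
ee_pos: [0.5996, 0.1763, 0.2416]
tool_rot: [-2.19, -2.252, 0.001]
ft_force: [0.4, 0.4, -3.0]
opening: 0.268
grasp_force: 29.9
t: 44.88
ee_pos: [0.6004, 0.1745, 0.1637]
tool_rot: [2.185, 2.256, 0.002]
ft_force: [-0.3, -0.2, -2.3]
opening: 0.278
grasp_force: 29.9
t 44.88 pos [0.6004 0.1745 0.1637] open 2.59 gf 29.9 ft [-0.3 -0.2 -2.3]
  turn [ 0.001 -0.    -0.001] shift cm [ 0.1  -0.08 13.57]
```

View pics/w6.png

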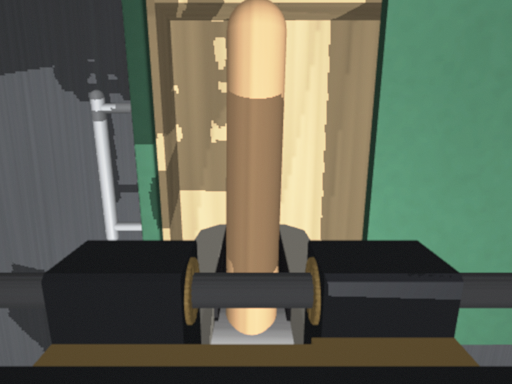

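```bash
python3 -m pendant '[[[0.1,-0.08,3,0,0,0,0],[0,0,3,0,0,0,0],[0,0,3,0,0,0,0],[0,0,2.5,0,0,0,0],[0,0,1.4,0,0,0,0]]]'
python3 -m pendant '[[[0,0,0.5,0,0,0,0],[0,0,0.2,0,0,0,0],[0,0,0,0,0,0,0],[0,0,0,0,0,0,4.5],[0,0,0,0,0,0,4.5]]]'
python3 -m pendant '[[[0,0,0,0,0,0,5],[0,0,0,0,0,0,5],[0,0,-2,0,0,0,5],[0,0,-4,0,0,0,5],[0,0,-6,0,0,0,5]]]'
python3 -m pendant '[[[0,0,-4,0,0,0,5],[0,0,0,0,0,0,5],[0,0,0,0,0,0,5],[0,0,0,0,0,0,5],[0,0,0,0,0,0,5]]]'
python3 - <<'E'
from h import *
p,d,X=cloud("wrist");cv2.imwrite("pics/w7.png",p[:,:,::-1])
# next: in front of handle at x~0.40, closed fingers
go(.40,.185,.19,.033)
E
```

```text
t: 45.55
ee_pos: [0.5993, 0.1755, 0.0333]
tool_rot: [2.185, 2.257, 0.0]
ft_force: [0.1, 1.0, -2.4]
opening: 0.27
grasp_force: 29.9
t: 46.18
ee_pos: [0.5995, 0.1756, 0.0272]
tool_rot: [2.184, 2.257, 0.001]
ft_force: [-0.8, -0.2, -1.2]
opening: 0.437
grasp_force: 0.0
t: 46.8
ee_pos: [0.5985, 0.1754, 0.1479]
tool_rot: [-2.184, -2.257, 0.002]
ft_force: [0.2, 0.3, 0.2]
opening: 0.536
grasp_force: 0.0
t: 47.42
ee_pos: [0.5989, 0.1755, 0.1856]
tool_rot: [-2.184, -2.257, 0.002]
ft_force: [0.6, 0.9, 0.4]
opening: 0.538
grasp_force: 0.0
t 47.48 pos [0.599  0.1755 0.1858] open 5.01 gf 0.0 ft [0.5 0.6 1.1]
  turn [-1.000e-03  1.000e-03  1.571e+00] shift cm [-19.85  -1.6   -0.42]
```

View pics/w7.png

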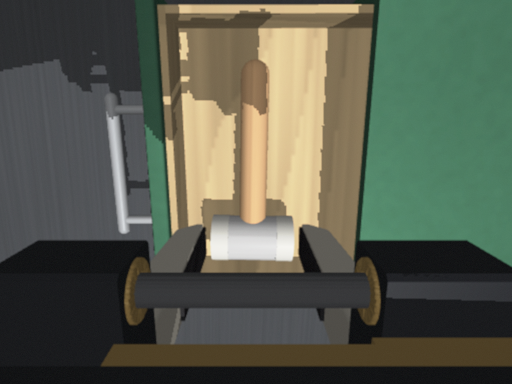

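```bash
python3 -m pendant '[[[0,0,0,0,0,0.1745,2],[0,0,0,0,0,0.1745,0],[0,0,0,0,0,0.1745,0],[0,0,0,0,0,0.1745,0],[0,0,0,0,0,0.1745,0]]]'
python3 -m pendant '[[[0,0,0,0,0,0.1745,0],[0,0,0,0,0,0.1745,0],[0,0,0,0,0,0.1745,0],[0,0,0,0,0,0.1745,0],[-4.5,-0.3,0,0,0,0,0]]]'
python3 -m pendant '[[[-4.5,-0.3,0,0,0,0,0],[-4.5,-0.3,0,0,0,0,0],[-4.5,-0.3,0,0,0,0,0],[0,0,0,0,0,0,0],[0,0,0,0,0,0,0]]]'
python3 - <<'E'
from h import *
go(.42,.1875,.035,.033)
p,d,X=cloud("top")
m=(X[...,2]>.04)&(X[...,2]<.07)&(X[...,0]>.45)&(X[...,0]<.5)&(abs(X[...,1]-.19)<.08)
q=X[m];print(m.sum(),np.percentile(q[:,0],[2,10,50,90]),np.percentile(q[:,1],[5,95]))
E
```

```text
t: 48.1
ee_pos: [0.5991, 0.1756, 0.1861]
tool_rot: [-2.937, -1.115, 0.001]
ft_force: [0.2, -0.4, 0.2]
opening: 0.046
grasp_force: 0.0
t: 48.72
ee_pos: [0.5545, 0.1768, 0.1852]
tool_rot: [3.141, 0.046, -0.003]
ft_force: [-1.0, 1.4, 0.0]
opening: 0.005
grasp_force: 0.0
t: 49.35
ee_pos: [0.4192, 0.1816, 0.1866]
tool_rot: [-3.141, -0.053, -0.001]
ft_force: [0.6, 0.0, 0.3]
opening: 0.004
grasp_force: 0.0
t 49.35 pos [0.4192 0.1816 0.1866] open 0.04 gf 0.0 ft [0.6 0.  0.3]
  turn [-0.    -0.     0.001] shift cm [ 0.1  -0.58 15.16]
26 [0.47358339 0.47374886 0.48040126 0.49681742] [0.12643758 0.21291859]
```

```bash
python3 -m pendant '[[[0.1,-0.58,4,0,0,0,0],[0,0,5,0,0,0,0],[0,0,4,0,0,0,0],[0,0,2.1,0,0,0,0],[0,0,0,0,0,0,0]]]'
python3 -m pendant '[[[2,0,0,0,0,0,0],[1.5,0,0,0,0,0,0],[1.5,0,0,0,0,0,0],[1.5,0,0,0,0,0,0],[1.5,0,0,0,0,0,0]]]'
python3 -m pendant '[[[1.5,0,0,0,0,0,0],[1.5,0,0,0,0,0,0],[1.5,0,0,0,0,0,0],[1.5,0,0,0,0,0,0],[1.5,0,0,0,0,0,0]]]'
python3 - <<'E'
from h import *
go(.633,.1945,.035,.033)
p,d,X=cloud("top");cv2.imwrite("pics/top8.png",p[:,:,::-1])
E
```

```text
t: 50.02
ee_pos: [0.4193, 0.1869, 0.0338]
tool_rot: [3.14, 0.051, -0.006]
ft_force: [-0.4, 0.6, -0.0]
opening: 0.005
grasp_force: 0.0
t: 50.65
ee_pos: [0.5006, 0.1901, 0.0356]
tool_rot: [-3.141, -0.052, 0.0]
ft_force: [-1.1, 0.3, 1.2]
opening: 0.008
grasp_force: 0.7
t: 51.28
ee_pos: [0.5756, 0.1926, 0.0354]
tool_rot: [-3.141, -0.052, 0.0]
ft_force: [-0.5, 0.9, 0.7]
opening: 0.005
grasp_force: 0.7
t 51.27 pos [0.5756 0.1926 0.0354] open 0.04 gf 0.7 ft [-0.5  0.9  0.7]
  turn [-0.  0.  0.] shift cm [ 5.75 -0.    0.04]
```

View pics/top8.png

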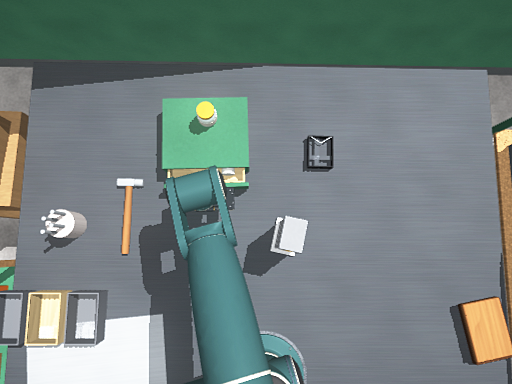

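```bash
python3 -m pendant '[[[1.2,0,0,0,0,0,0],[1.2,0,0,0,0,0,0],[1,0,0,0,0,0,0],[0.6,0,0,0,0,0,0],[0,0,0,0,0,0,0]]]'
python3 -m pendant '[[[0.4,0,0,0,0,0,0],[0.4,0,0,0,0,0,0],[0.4,0,0,0,0,0,0],[0.3,0,0,0,0,0,0],[0,0,0,0,0,0,0]]]'
python3 - <<'E'
from h import *
p,d,X=cloud("top")
q=X[(X[...,2]>.06)&(X[...,2]<.085)&(X[...,0]>.6)&(X[...,0]<.7)&(abs(X[...,1]-.2)<.13)]
print(len(q),np.percentile(q[:,0],[2,25,50,75,98]).round(4))
E
```

```text
t: 51.95
ee_pos: [0.6151, 0.1939, 0.0355]
tool_rot: [-3.141, -0.052, -0.001]
ft_force: [0.4, -0.4, 0.3]
opening: 0.007
grasp_force: 0.0
t: 52.58
ee_pos: [0.6255, 0.1943, 0.0354]
tool_rot: [3.14, 0.053, -0.017]
ft_force: [-44.9, -5.6, 24.4]
opening: 0.007
grasp_force: 22.7
85 [0.679  0.6844 0.6885 0.692  0.6972]
```

```bash
python3 -m pendant '[[[-1,0,0,0,0,0,0],[-3,0,0,0,0,0,0],[-5,0,0,0,0,0,0],[-5,0,0,0,0,0,0],[-5,0,-3,0,0,0,0]]]'
python3 -m pendant '[[[0,0,-6,0,0,0,0],[0,0,-6,0,0,0,0],[0,0,-6,0,0,0,0],[0,-6,0,0,0,0,0],[0,-6,0,0,0,0,0]]]'
python3 - <<'E'
from h import *
p,d,X=cloud("top");cv2.imwrite("pics/top9.png",p[:,:,::-1])
q=X[(X[...,2]>.06)&(X[...,2]<.085)&(X[...,0]>.6)&(X[...,0]<.7)&(abs(X[...,1]-.2)<.13)]
print(len(q),np.percentile(q[:,0],[2,25,50,75,98]).round(4))
m=(abs(X[...,2]-.247)<.01)&(abs(X[...,0]-.46)<.1)&(abs(X[...,1]+.08)<.1);print(m.sum(),rect(X,m))
m=(X[...,2]>.04)&(X[...,2]<.07)&(X[...,0]>.6)&(X[...,0]<.67)&(abs(X[...,1]-.2)<.08)
q=X[m];print(m.sum(),np.percentile(q[:,0],[2,10,50,90]))
p,d,X=cloud("scene");cv2.imwrite("pics/scene9.png",cv2.resize(p[130:345,180:400,::-1],None,fx=2.5,fy=2.5))
E
```

```text
t: 53.25
ee_pos: [0.4374, 0.1875, 0.064]
tool_rot: [3.14, 0.052, -0.004]
ft_force: [0.6, 0.2, 1.4]
opening: 0.008
grasp_force: 0.0
t: 53.88
ee_pos: [0.4361, 0.3093, 0.2469]
tool_rot: [-3.14, -0.05, -0.004]
ft_force: [1.5, -0.6, -0.7]
opening: 0.004
grasp_force: 0.0
466 [0.6712 0.6775 0.6823 0.6879 0.6951]
784 [ 0.4646 -0.0789  0.2471 -0.2029  0.0967  0.0681]
153 [0.63576977 0.63664495 0.64085397 0.65956782]
```

View pics/top9.png

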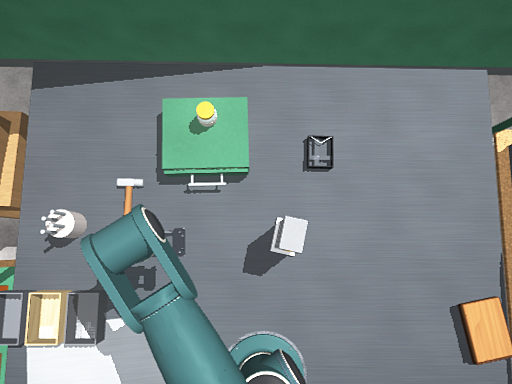

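View pics/scene9.png

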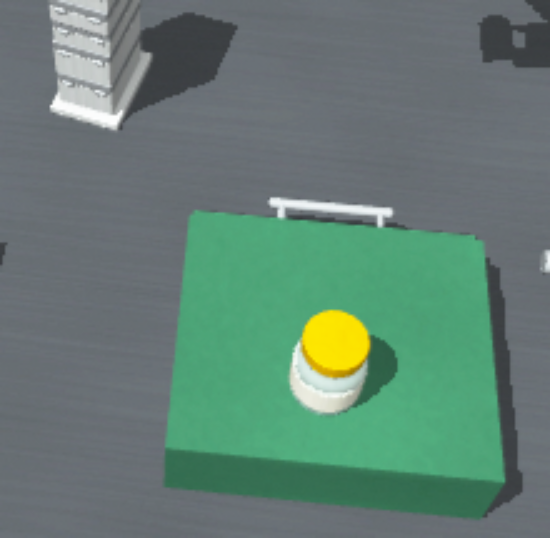

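Run:
```python
from h import *
f=np.load("top0.npz")
a=np.array([np.cos(.033),np.sin(.033)])
for p,d,X in(cloud("top",f["p"],f["d"]),cloud("top")):
    u=X[...,0]*a[0]+X[...,1]*a[1]; v=-X[...,0]*a[1]+X[...,1]*a[0]
    lo=.44 if d is f["d"] or X is None else 0
    z=X[...,2]
    b=(z>.045)&(z<.062)&(abs(v-.173)<.045)&(u>.45)&(u<.68)
    uu=u[b]; u0=np.median(uu[uu<uu.min()+.012]);print("bar",u0,b.sum())
    c=(z>.084)&(abs(v-.173)<.12)&(u>.6)&(u<.8);print("cab front",np.percentile(u[c],[0.5,2]))
    pn=(z>.072)&(z<.083)&(abs(v-.173)<.12)&(u<.71)&(u>u0+.015);print("panel",pn.sum(),np.percentile(u[pn],[3,50,97]))
p,d=eyes.camera("top");cv2.imwrite("pics/crop.png",cv2.resize(p[150:200,155:255,::-1],None,fx=7,fy=7,interpolation=2))
```

```text
bar 0.48065962720392624 259
cab front [0.69638988 0.69771121]
panel 517 [0.51657458 0.52826099 0.69703374]
bar 0.6457038596774229 79
cab front [0.69651377 0.69749898]
panel 328 [0.68141805 0.68894676 0.69693092]
```

View pics/crop.png

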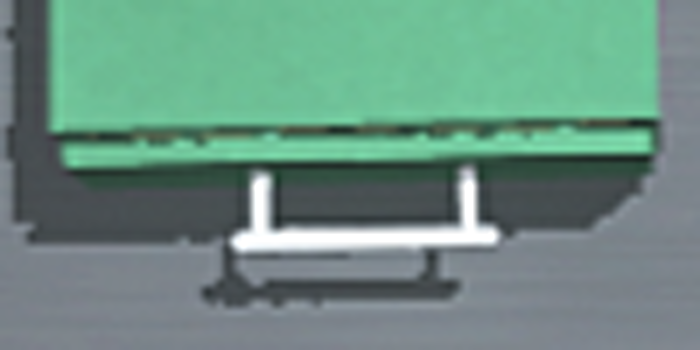

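```bash
python3 -m pendant '[[[4.5,2.5,0,0,0,0,0],[4.5,2.5,0,0,0,0,0],[4.5,2.5,0,0,0,0,0],[4.5,2.5,0,0,0,0,0],[0,0,0,0,0,0,0]]]'
cat > gap.py <<'E'
from h import *
go(.62,.2,.2,.033)
p,d,X=cloud("wrist");hsv=cv2.cvtColor(p,cv2.COLOR_RGB2HSV)
a=np.array([np.cos(.033),np.sin(.033)])
u=X[...,:2]@a
for c in(150,200,300,350):
    r=np.where((u[:,c]>.655)&(u[:,c]<.72)&(d[:,c]>0))[0]
    print(c,"y",X[r[len(r)//2],c,1].round(3)) if len(r) else None
    print([(round(float(u[i,c])*1000,1),round(float(X[i,c,2])*1000),*map(int,hsv[i,c])) for i in r[::-1] if .676<u[i,c]<.703])
E
python3 gap.py
```

```text
t: 54.7
ee_pos: [0.6211, 0.2106, 0.2447]
tool_rot: [3.14, 0.046, -0.001]
ft_force: [-0.1, 0.7, -1.1]
opening: 0.002
grasp_force: 0.0
t 54.7 pos [0.6211 0.2106 0.2447] open 0.02 gf 0.0 ft [-0.1  0.7 -1.1]
  turn [ 0.001  0.001 -0.004] shift cm [-0.14  1.06  4.47]
150 y 0.237
[(676.1, -3, 75, 51, 80), (680.3, 76, 74, 91, 118), (681.3, 77, 73, 94, 155), (682.3, 77, 74, 97, 168), (683.3, 77, 73, 99, 168), (684.2, 78, 73, 98, 167), (685.2, 77, 74, 97, 166), (686.2, 78, 74, 97, 165), (687.1, 77, 74, 97, 166), (688.1, 77, 73, 96, 167), (689.1, 77, 73, 96, 167), (690.0, 78, 74, 94, 139), (691.0, 76, 74, 95, 102), (691.9, 77, 74, 95, 99), (692.9, 76, 73, 94, 98), (693.9, 76, 67, 73, 109), (694.8, 75, 71, 84, 149), (695.7, 89, 74, 94, 174), (696.6, 90, 73, 95, 174), (697.5, 90, 73, 96, 175), (698.4, 90, 73, 94, 173), (699.3, 90, 73, 96, 172), (700.3, 90, 73, 96, 172), (701.2, 89, 73, 96, 173), (702.1, 89, 74, 95, 172), (703.0, 90, 73, 95, 174)]
200 y 0.226
[(676.1, -1, 87, 33, 70), (680.2, 76, 74, 88, 110), (681.2, 77, 73, 95, 155), (682.2, 79, 73, 97, 171), (683.2, 78, 73, 97, 171), (684.1, 7
[... 1156 characters left out ...]
73, 97, 182), (702.7, 89, 73, 96, 181)]
350 y 0.189
[(676.9, 0, 77, 56, 82), (680.8, 75, 74, 93, 123), (681.9, 78, 74, 96, 162), (682.8, 77, 73, 96, 173), (683.8, 77, 74, 95, 171), (684.7, 76, 73, 96, 172), (685.7, 77, 73, 96, 175), (686.7, 78, 73, 96, 176), (687.6, 76, 73, 95, 179), (688.6, 78, 73, 95, 182), (689.6, 78, 74, 97, 169), (690.5, 75, 74, 97, 134), (691.5, 76, 73, 97, 103), (692.5, 76, 74, 96, 101), (693.4, 76, 74, 97, 100), (694.4, 75, 73, 93, 102), (695.4, 76, 73, 94, 146), (696.2, 90, 73, 95, 179), (697.1, 90, 73, 97, 182), (698.0, 90, 73, 98, 182), (698.9, 89, 73, 97, 181), (699.8, 90, 74, 97, 181), (700.8, 88, 74, 97, 182), (701.7, 88, 74, 98, 182), (702.6, 90, 73, 97, 182)]
```

```bash
python3 -c "from bench import env;print(env.close_job())"
```

```text
the job is handed in; nothing more can be done
None
```

The job is handed in at about 55 s of the 208 s, but no verdict came back: all six cases are in one column on the slab, deep below flat and within about 2 mm of centre, the mallet is in the drawer, and the drawer measures home to about 1 mm; the mallet's lie was last seen just before the drawer shut, and the hammer and die were not touched.

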